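# Set the tilt table of the lens height gauge and bring the gauge down on the lens

## Task

Fold the lens table of the height gauge up about its stiff hinge so that it stands by itself at 20 degrees with the lens still in its place on it; it springs back some way when you let go. Then push the gauge head down gently by its thumb pad until the foot rests on the lens and is pushed in about half its travel (5 mm, needle level), and leave it so. Do not drive the foot hard onto the lens, and leave everything else on the bench alone.

Things in the scene. Friction and masses are not known exactly. Their poses are not given: they have to be found in the camera images.
- gauge_stand: Lens height gauge, fixed: grey base plate 24 mm high, x = -80 to +105, y = -68 to +68 mm; steel column 22 mm across, 304 tall, at x = +85. Lens table hinged at x = +45, z = 78 (axis along y); dial gauge above it, vertical axis at x = -17, y = 0. Upright quadrant at y = -62, ticks every 5 degrees, long every 10, read by a pointer on the table. Origin at worktop height; front is -x.
- lens_table: Tilting table: plate 106 wide, 8 mm thick. Origin on the hinge axis, mid-thickness; x axis from front edge to hinge, z normal to the plate (tilt from vertical = angle, 0 level as at the start, up to 40 degrees). Stiff friction hinge, about 10 N at the front edge; stands where left, but has springy give: let go, it drops back several degrees (amount unknown). Can be pushed down again.
- table_edge (a point): Middle of the table's front edge (a rounding 12 mm thick along y), 149 mm from the hinge axis, 78 mm over the worktop when level. It overhangs the base plate by 24 mm; below it is free space down to the worktop.
- lens: Clear round lens blank, 62 mm across, 6 mm thick, loose on a thin rubber pad on the table, its centre 70 mm in front of the hinge axis, its underside 5.5 mm above the axis; two small pins stand behind it. Origin at the centre of its underside.
- gauge_head (a joint): Position of the gauge head on the column, m: 0 at the top, growing as it is pushed down, at most 0.080. Friction slide, moves down at about 3 N, stays where it is left. At 0 the foot's underside is 165 mm over the worktop.
- press_pad (a point): Centre of the top face of the black round thumb pad (34 mm across) on top of the gauge head, on the gauge's axis, 107 mm above the foot's underside when the foot is fully out. Press here to lower the head.
- gauge_foot (a joint): Sprung foot of the gauge, m: 0 fully out (down), growing as it is pushed up into the gauge; end of travel 0.010. Spring 1.2 N at 0, 2.8 N at the end. The needle turns with it, seen from the front: straight up at 0, clockwise a right angle to level at 5 mm, straight down at 10 mm.
- foot_disc: The gauge's flat round foot, 14 mm across, 4 mm thick. Origin at the centre of its underside.
- screwdriver: Small screwdriver with a round cap, lying, 21 x 109 x 22 mm, bystander.
- marker: Dark pen lying on the worktop, 14 x 133 x 13 mm, bystander.
Mind the look-alikes: they are no part of the job. What is shaped like the lens but red is not meant.

How it is judged (in metres and radians):
On the way, in this order (a step that is already met when the one before it is completed fails the run):
1. the lens table stands by itself, untouched and at rest, at 20 degrees (within 3), the gauge's foot still fully out (angle between lens_table's own z axis and vertical between 0.297 and 0.401 rad and contact force between lens_table and the arm below 0.2 N and contact force between lens_table and the fingers below 0.2 N and angular speed of lens_table below 0.05 rad/s and value of joint gauge_foot below 0.0008 m), for 0.4 s.
2. the gauge's foot rests on the lens, pushed in 2.5 to 7.5 mm (value of joint gauge_foot between 0.0025 and 0.0075 m and contact force between foot_disc and lens above 0.4 N), for 0.3 s.
At the end, for the whole second after the job is handed in: The lens table stands by itself at 20 degrees (16 to 24 with the gauge on it), at rest; the lens still lies on its pad (within 12 to 15 mm of its place on the table); the gauge's foot rests on the lens, pushed in 5 mm (2.5 to 7.5), and the gauge head stays where it was left (all of step 2 and angle between lens_table's own z axis and vertical between 0.279 and 0.419 rad and contact force between lens_table and the arm below 0.2 N and contact force between lens_table and the fingers below 0.2 N and angular speed of lens_table below 0.05 rad/s and x of lens in the frame of lens_table between -0.085 and -0.055 m and y of lens in the frame of lens_table between -0.012 and 0.012 m and z of lens in the frame of lens_table between 0 and 0.01 m and velocity of joint gauge_head between -0.003 and 0.003 m/s and linear speed of lens below 0.01 m/s); the robot touches nothing.
It fails at once if the gauge's foot pressed onto the lens with more than 12 N (contact force between foot_disc and lens above 12 N).
It fails at once if a bystander moved more than 25 mm (distance of any of screwdriver, marker from where it was at the start of the episode above 0.025 m).
It also fails if it takes over 72 s, if anything falls off the work surface, if the arm or the gripper's body presses on something with over 40 N, if the wrist force passes 120 N, or if a joint passes its speed limit or range.

## Robot

A 6-joint arm with a two-finger parallel gripper is mounted at the origin on a cart in front of the work surface, level with it; the furniture and walls round the work are solid. World frame = base frame: x ahead of the robot, y to its left, z up, the work surface at z = 0. Lengths are in mm, angles in rad, forces in N, time in s.
With the tool pointing down it reaches from about 425 to 950 mm from the base axis. Payload 14.7 kg.
Tool frame: the origin (TCP) lies midway between the tips of the shut fingers; the grasp point (between the pads) lies r.grasp_offset behind it (r.grasp_offset is the distance from the TCP to the grasp point, in mm); z points along the fingers, y is the line along which they close (so a half turn about z gives the same grasp; the last joint's range is limited). The gripper opens to 85 mm and grips with 20 to 120 N. Pads are 22 mm wide; open, the fingers measure 114 mm over their backs; the gripper's body (76 mm by 85 mm) begins 54 mm behind the grasp point. The pads swing forward as they close: fully open they stand 13 mm farther back than shut.
Start: joints at [1.172, 0.48, 1.596, -0, 1.065, -0.047], TCP at [223.958, 610.193, 231.297] pointing down, gripper open.
Joint ranges: [-2.75, 2.75], [-0.82, 2.05], [0.23, 2.67], [-1.56, 4.7], [0.09, 2.69], [-2.92, 2.92]. Speed limits (rad/s): [1.89, 1.89, 2.39, 3.01, 3.01, 3.01].

## Interface

Orientations are given as a rotation vector (axis times angle).
In Python, from rig import r, get_image, camera_params, masks_of, spot_point gives the robot as it stands. The module is installed in compiled form; this text tells all that it offers.
- The arm moves only by the tool step_arm, never from a script. Its argument "deltas" is text: rows parted by semicolons, each of 5 numbers parted by spaces: the shift along the world's x, y, z in units of 200 mm (1.0 is 200 mm), then the turn about the world's z in units of 60 degrees (1.0 is 60 degrees), then the opening, from 0 (shut) to 1 (fully open). A call has 1 to 8 rows; each row is the pose to reach, as a shift and turn from the pose commanded when the call began; what a row does not reach only later rows make up. A row lasts 1/8 s, in which the tool goes at most 62.5 mm and 10.7 degrees, less where a joint would pass 70% of its speed; a pose out of reach is approached as far as the arm can. A call with a number of a shift or a turn outside -1 to 1 is refused whole. A call with a gripper value outside its range is refused whole. The fingers move at their own pace and stop on an object; the grip force is fixed at half the most. Time passes only in rows, so rows that repeat a pose let the fingers close. It gives the time, the measured TCP pose, the force, the opening and the grip force at its end, in the units of the state.
- r.read_state(): the state, without advancing time (a new reading comes with each control period).
- get_image(name): name is "side" or "top" or "wrist"; returns (picture, depth): 400x640x3 uint8, red, green, blue; 400x640 float32, mm along the optical axis (not along the pixel's ray), 0 where there is no reading.
- camera_params(name): a dict with "mtx" (3x3 intrinsics, pixels), "k1" (the pictures are not rectified: a ray, as slopes to the right and down, at radius r is drawn at 1 + k1 r^2 times it, then the intrinsics apply), "rvec" (rotation vector, rad) and "tvec" (3), from world to camera coordinates, as OpenCV has them; the wrist camera has in their place "tool_from_camera" (4x4, takes a point from camera to tool coordinates, whose origin is the TCP and whose axes are the flange's). Camera axes: x right, y down, z forward; pixel columns grow to the right and rows downward; lengths in mm; the calibration is good to about 2 mm. A picture is of the moment at which its call begins: read the wrist's pose just before it. camera_params takes no time and is no camera call.
- r.job_done(): hands the job in; it is judged then, once.
Trained networks look in the newest picture that a camera, given by its name, has taken for a name from the list of things; names that differ only in an ending like _2 or _b are one class to them, and where a whole thing is asked for, a point or a joint stands for the part that bears it (a point fixed in the world has none). Each returns a list of dicts, best first, with "conf" (0 to 1); they miss things now and then, are a little off and sometimes report something else, mostly with a low value. They report only what shows in the picture. A call takes as long as a camera call. They do not tell look-alikes from the thing itself.
- masks_of(camera, thing): "pixels" (400x640 bool, what is visible of it) and "uv" ([column, row] in pixels, amid what is visible of it).
- spot_point(camera, thing): "uv" ([column, row] in pixels: a listed point, or the origin of a listed thing).
The state is a dict: "clock": time; "qpos": joint angles; "dq": joint speeds; "tau": joint torques, N m; "position": TCP position; "orientation": TCP orientation; "contact_force": force on the tool from outside, world axes, zero at the start; "wrist_torque": the same for the moment, N m; "finger_gap": finger opening in mm; "grasp_force": force on a finger pad.
Only numpy, scipy, OpenCV 4.12 (cv2) and the standard library are available. Lean on these libraries where they do the work, as an engineer would, in place of code of your own. Each camera call takes 0.05 s, during which the arm holds its last target. There are 200 camera calls.

## Working session

There is one attempt and no reset: what is moved stays moved. The work goes in short steps, Python scripts to look and compute and a tool call to move; the robot and the scene stay as the last step left them, time stands still between calls to the robot, and variables do not carry over. Pictures are saved under pics/ and viewed, at most 10 in all, crops included, and the job is handed in when it is done.

Besides the shell and the picture viewer there is one more tool, called after "Call:" in YAML: its name, and indented under it one key for each argument. step_arm: Moves the arm, as the interface text tells. Its arguments: {"type":"object","properties":{"deltas":{"type":"string"}},"required":["deltas"]}

```bash
mkdir -p pics
cat > h.py <<'E'
import numpy as np, cv2
from rig import r, get_image, camera_params, masks_of, spot_point
from scipy.spatial.transform import Rotation as R
def ray(cam,uv):
    p=camera_params(cam); K=np.array(p["mtx"]); x=(uv[0]-K[0,2])/K[0,0]; y=(uv[1]-K[1,2])/K[1,1]
    rd=np.hypot(x,y); s=rd
    for _ in range(30): s=rd/(1+p["k1"]*s*s)
    f=s/rd if rd>0 else 1
    return np.array([x*f,y*f,1.])
def to_world(cam,pc):
    p=camera_params(cam); Rm=R.from_rotvec(np.ravel(p["rvec"])).as_matrix()
    return Rm.T@(np.array(pc)-np.ravel(p["tvec"]))
def pt(cam,uv,depth): return to_world(cam,ray(cam,uv)*depth)
def onz(cam,uv,z):
    c=to_world(cam,[0,0,0]); d=to_world(cam,ray(cam,uv))-c
    return c+d*(z-c[2])/d[2]
def proj(cam,P):
    p=camera_params(cam);K=np.array(p["mtx"]);Rm=R.from_rotvec(np.ravel(p["rvec"])).as_matrix()
    c=Rm@np.array(P)+np.ravel(p["tvec"]);x,y=c[:2]/c[2];s=1+p["k1"]*(x*x+y*y)
    return np.array([K[0,0]*x*s+K[0,2],K[1,1]*y*s+K[1,2]])
E
cat > a.py <<'E'
from h import *
np.set_printoptions(precision=1,suppress=True)
for cam in ("side","top"):
    im,d=get_image(cam); cv2.imwrite(f"pics/{cam}0.png",im[:,:,::-1]); np.save(cam+"_d.npy",d)
    print(cam,"campos",to_world(cam,[0,0,0]))
    for t in ("table_edge","press_pad","lens","gauge_stand","lens_table","foot_disc","screwdriver","marker"):
        for e in spot_point(cam,t)[:2]:
            u=np.array(e["uv"]); i=np.clip(u.round().astype(int),0,[639,399]); dd=d[i[1],i[0]]
            print(t,round(e["conf"],2),u,pt(cam,u,dd) if dd>0 else None)
print(r.read_state())
E
python3 a.py
```

```text
side campos [ 396.3 1102.5  945.7]
table_edge 0.63 [326.2 259.9] [483.1 336.7  83. ]
table_edge 0.23 [273.2 275.7] [615.  412.9  82.6]
press_pad 0.59 [292.4 216.7] [563.8 376.8 269.4]
lens 0.53 [293.3 215.3] [562.4 372.5 270.4]
lens 0.48 [341.8 252. ] [447.7 228.5   5.4]
gauge_stand 0.95 [292.4 289.9] [565.8 409.   26.6]
lens_table 0.85 [272.9 278.2] [613.9 421.2  82.6]
screwdriver 0.59 [353.9 187.3] [ 437.8 -104.     1.3]
marker 0.6 [336.4 337.2] [430.2 525.4  10.2]
top campos [ 197.3  224.3 1694.2]
table_edge 0.9 [287.9 228.9] [473.1 338.9  82.9]
press_pad 0.96 [272.3 194.5] [549.1 374.  269.4]
press_pad 0.26 [287.5 227.7] [475.7 339.6  92.2]
lens 0.59 [278.7 206.9] [549.8 370.6  87.1]
lens 0.56 [324.6 243.2] [432.8 213.4   6.7]
lens_table 0.55 [269.3 190.5] [562.7 383.7 266.6]
foot_disc 0.59 [239.4 245.4] [427.6 516.5  13.6]
screwdriver 0.39 [415.9 244.3] [ 424.7 -114.1    0.7]
marker 0.5 [416.  245.3] [ 420.7 -113.7    4. ]
marker 0.44 [239.3 247.1] [423.1 518.8   1.7]
{'clock': 0.9, 'qpos': array([ 1.2,  0.5,  1.6, -0. ,  1.1, -0. ]), 'dq': array([-0.,  0.,  0., -0.,  0.,  0.]), 'tau': array([ -0. , -95. , -43.1,   0. ,   0. ,  -0. ]), 'position': array([224. , 610.2, 231.3]), 'orientation': array([0.5, 3.1, 0. ]), 'contact_force': array([0.4, 0.6, 0.6]), 'wrist_torque': array([ 0.,  0., -0.]), 'grasp_force': 0.0, 'finger_gap': 85.64142996611331}
```

View pics/side0.png

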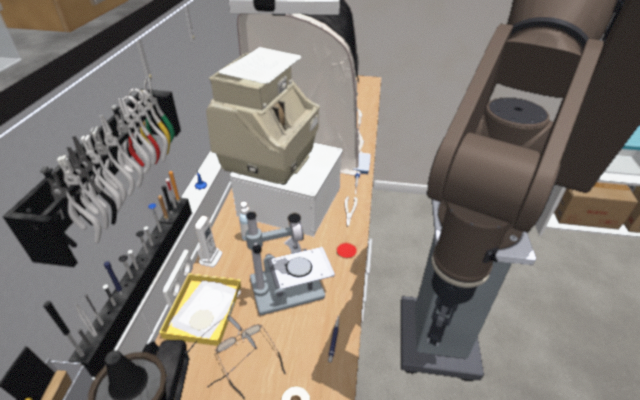

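View pics/top0.png

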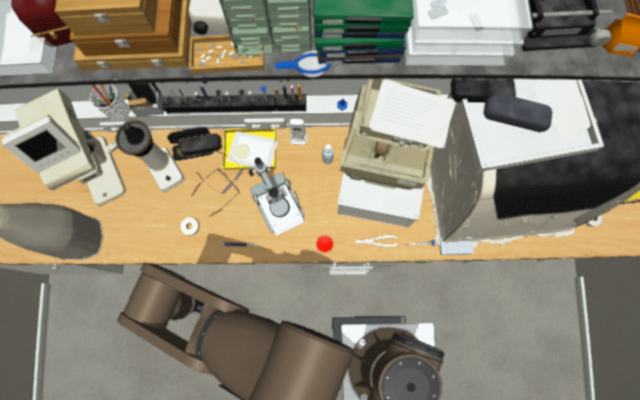

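The top view shows the gauge stand at about (278,200). Lens candidates:
- The clear disc on the table at (279,207) is the lens.
- The red disc at (325,243) is a look-alike.
- The washer at (189,226) is a look-alike.

The pen is at (238,244) and the screwdriver at about (420,243). Next I take a close crop and fit the pose from depth.

```bash
cat > b.py <<'E'
from h import *
np.set_printoptions(precision=2,suppress=True)
def cloud(cam,d,box):
    P=[]
    for v in range(box[1],box[3]):
        for u in range(box[0],box[2]):
            if d[v,u]>0: P.append(pt(cam,(u,v),d[v,u]))
    return np.array(P)
for cam,box in (("top",(245,150,310,240)),("side",(235,200,345,320))):
    d=np.load(cam+"_d.npy"); P=cloud(cam,d,box); np.save(cam+"_P.npy",P)
    for n,lo,hi in (("table",74,92),("base",18,29),("pad",262,278),("coltop",290,312)):
        Q=P[(P[:,2]>lo)&(P[:,2]<hi)&(P[:,0]>430)&(P[:,1]>270)&(P[:,1]<480)]
        if len(Q)<4: continue
        c,s,a=cv2.minAreaRect(Q[:,:2].astype(np.float32)); print(cam,n,len(Q),np.array(c),np.array(s),a,"zmed",np.median(Q[:,2]))
a=cv2.imread("pics/top0.png")[150:245,240:340]; b=cv2.imread("pics/side0.png")[195:320,230:345]
a=cv2.resize(a,(395,375),interpolation=cv2.INTER_CUBIC);b=cv2.resize(b,(345,375),interpolation=cv2.INTER_CUBIC)
cv2.imwrite("pics/crop.png",np.hstack([a,b]))
print(r.grasp_offset)
E
python3 b.py
```

```text
Traceback (most recent call last):
  File "b.py", line 10, in <module>
    d=np.load(cam+"_d.npy"); P=cloud(cam,d,box); np.save(cam+"_P.npy",P)
                               ~~~~~^^^^^^^^^^^
  File "b.py", line 7, in cloud
    if d[v,u]>0: P.append(pt(cam,(u,v),d[v,u]))
                          ~~^^^^^^^^^^^^^^^^^^
  File "h.py", line 13, in pt
    def pt(cam,uv,depth): return to_world(cam,ray(cam,uv)*depth)
                                              ~~~^^^^^^^^
  File "h.py", line 5, in ray
    p=camera_params(cam); K=np.array(p["mtx"]); x=(uv[0]-K[0,2])/K[0,0]; y=(uv[1]-K[1,2])/K[1,1]
ValueError: time passes only in moves, steps and waits
```

```bash
sed -i 's/^def ray/_cp=camera_params\nimport functools\ncamera_params=functools.lru_cache(None)(_cp)\ndef ray/' h.py; python3 b.py
```

```text
top table 1190 [557.78 371.63] [189.39 138.74] 27.023157119750977 zmed 82.57263383735197
top base 391 [621.17 402.39] [272.27 139.73] 24.39492416381836 zmed 23.57789686982501
top pad 103 [594.5  391.16] [116.5   31.77] 26.391550064086914 zmed 268.1814453760397
top coltop 56 [647.84 417.66] [23.5  22.96] 68.96430969238281 zmed 303.2176879579257
side table 2007 [569.53 380.54] [204.48 139.  ] 26.220813751220703 zmed 83.04180095276017
side base 1196 [608.26 401.16] [236.27 133.9 ] 24.24874496459961 zmed 24.264355184178832
side pad 169 [604.93 394.8 ] [128.96  32.5 ] 23.39706802368164 zmed 268.8539316350932
side coltop 102 [652.37 420.81] [26.27 24.32] 3.044804573059082 zmed 303.8042891376731
18.700000000000003
```

View pics/crop.png

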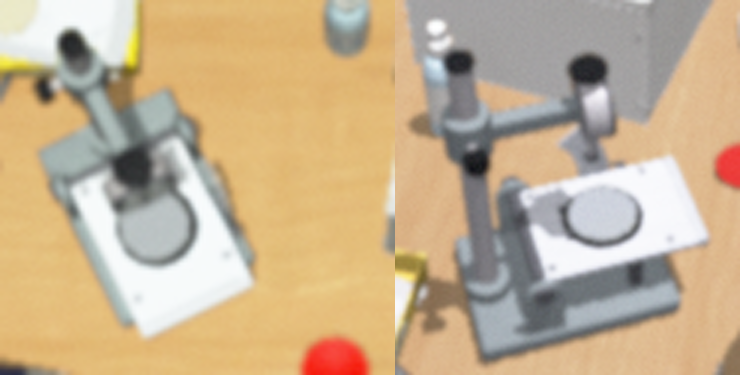

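The crop shows a plain, full-width table edge. The clear lens with its dark rim sits under the gauge at crop (157,228), the red disc is apart from it, and the gauge pad is on top. The pose fits at origin about (572,383) with yaw about 24.6°, and the lens, column and edge all agree with it. With a downward tool I will press the shut fingers against the front edge and lift by friction.

Call:
step_arm:
  deltas: "0.2 -0.25 0 0.15 0; 0.4 -0.5 0 0.3 0; 0.6 -0.75 0 0.45 0; 0.8 -0.95 0 0.6 0; 0.95 -1 0 0.71 0; 0.95 -1 0 0.71 0; 0.95 -1 0 0.71 0"

```text
clock: 1.78
position: [413.6, 410.3, 231.2]
orientation: [0.609, -3.082, 0.0]
contact_force: [0.4, 0.1, -0.8]
finger_gap: -0.1
grasp_force: 0.0
```

```bash
cat > st.py <<'E'
from h import *
np.set_printoptions(precision=2,suppress=True)
O=np.array([572,383,0.]);Y=np.radians(24.6);D=np.array([np.cos(Y),np.sin(Y),0]);L=np.array([-np.sin(Y),np.cos(Y),0])
s=r.read_state();p=s["position"];M=R.from_rotvec(s["orientation"]).as_matrix()
f=s["contact_force"]
print("t",s["clock"],"tcp",p,"stand frame",(p-O)@D,(p-O)@L,p[2],"tooly deg",np.degrees(np.arctan2(M[1,1],M[0,1])),"toolz",M[:,2])
print("F along D,L,z",f@D,f@L,f[2],"gap",s["finger_gap"])
E
python3 st.py
```

```text
t 1.775 tcp [413.56 410.27 231.2 ] stand frame -132.705897374954 90.74510323810837 231.19512944946067 tooly deg 112.35071166397435 toolz [-0. -0. -1.]
F along D,L,z 0.43275130471684103 -0.07017715029633312 -0.8002751134691957 gap -0.07383441215252173
```

Call:
step_arm:
  deltas: "0.07 -0.22 0 0.02 0; 0.133 -0.438 0 0.037 0; 0.133 -0.438 -0.25 0.037 0; 0.133 -0.438 -0.5 0.037 0; 0.133 -0.438 -0.75 0.037 0; 0.133 -0.438 -0.856 0.037 0; 0.133 -0.438 -0.856 0.037 0"

```text
clock: 2.65
position: [438.8, 322.7, 58.8]
orientation: [0.671, -3.066, 0.002]
contact_force: [-0.3, 0.6, -0.3]
finger_gap: -0.1
grasp_force: 0.0
```

```bash
python3 st.py
python3 - <<'E'
from h import *
im,d=get_image("side"); P=np.round(proj("side",[480,340,80])).astype(int); print(P)
x,y=P; c=im[max(0,y-90):y+70,x-110:x+90,::-1]; cv2.imwrite("pics/c1.png",cv2.resize(c,None,fx=3.7,fy=3.7,interpolation=cv2.INTER_CUBIC))
E
```

```text
t 2.65 tcp [438.8  322.72  58.77] stand frame -146.2042980109509 0.6393614191173935 58.770163694160004 tooly deg 114.69716798709834 toolz [-0. -0. -1.]
F along D,L,z -0.03327684760957422 0.7092197461444785 -0.3088649192929329 gap -0.08328841196213381
[327 262]
```

View pics/c1.png

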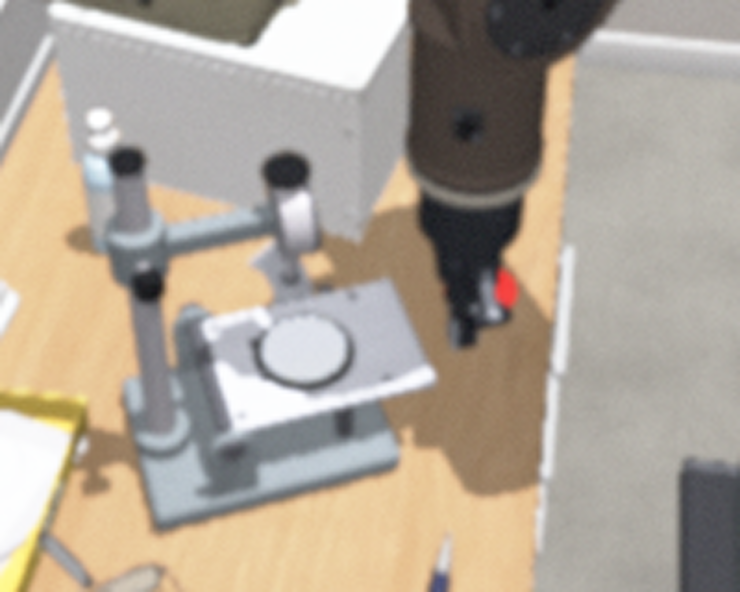

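The tool is upright in front of the edge at about (455,330) in the crop, and the lens is in place at (305,350). Advancing to contact.

Call:
step_arm:
  deltas: "0.06 0.03 0 0 0; 0.109 0.05 0 0 0; 0.12 0.055 0 0 0; 0.13 0.06 0 0 0; 0.13 0.06 0 0 0"

```text
clock: 3.32
position: [463.5, 333.0, 60.3]
orientation: [0.669, -3.063, 0.003]
contact_force: [-21.2, -8.4, 15.3]
finger_gap: 0.2
grasp_force: 11.4
```

```bash
python3 st.py
```

```text
t 3.325 tcp [463.52 332.96  60.3 ] stand frame -119.46439236616547 -0.3427691710234091 60.298287430839274 tooly deg 114.6439419499824 toolz [-0.01 -0.   -1.  ]
F along D,L,z -22.764595471063434 1.1483135982299792 15.317725926659026 gap 0.19727279426187463
```

Call:
step_arm:
  deltas: "0.0045 0.002 0 0 0; 0.0055 0.0025 0.02 0 0; 0.007 0.003 0.04 0 0; 0.009 0.004 0.065 0 0; 0.0136 0.0062 0.095 0 0; 0.0173 0.008 0.13 0 0; 0.0173 0.008 0.13 0 0"

```text
clock: 4.2
position: [465.2, 333.6, 85.2]
orientation: [0.668, -3.059, 0.005]
contact_force: [-23.9, -8.7, -3.4]
finger_gap: 0.1
grasp_force: 12.5
```

```bash
python3 st.py
cat > ang.py <<'E'
from st import *
for cam,box in (("side",(235,200,345,320)),("top",(245,150,310,245))):
    im,d=get_image(cam); P=[]
    for v in range(box[1],box[3]):
        for u in range(box[0],box[2]):
            if d[v,u]>0: P.append(pt(cam,(u,v),d[v,u]))
    P=np.array(P)-O; X=np.c_[P@D,P@L,P[:,2]]
    m=(abs(X[:,1])<50)&(X[:,0]>-108)&(X[:,0]<25)&(X[:,2]>70)&(X[:,2]<165)&~(np.hypot(X[:,0]+25,X[:,1])<36)&~((abs(X[:,1])<14)&(X[:,0]<-80))
    X=X[m]; rng=np.random.default_rng(0); best=0
    for _ in range(300):
        q=X[rng.choice(len(X),3,0)]; n=np.cross(q[1]-q[0],q[2]-q[0]); n/=np.linalg.norm(n)+1e-9
        if abs(n[2])<.6: continue
        k=abs((X-q[0])@n)<2.5
        if k.sum()>best: best=k.sum(); K=k
    Q=X[K]; n=np.linalg.svd(Q-Q.mean(0))[2][2]; n*=np.sign(n[2])
    print(cam,best,len(X),"angle x",np.degrees(np.arctan2(n[0],n[2])),"y",np.degrees(np.arctan2(n[1],n[2])),"front edge x,z",Q[Q[:,0].argsort()[:15]].mean(0))
    for t in ("lens",):
        for e in spot_point(cam,t)[:2]: print(t,e["conf"],np.array(e["uv"]))
E
python3 ang.py
```

```text
t 4.2 tcp [465.22 333.56  85.2 ] stand frame -117.66713781909807 -0.5015378459540392 85.19614737046098 tooly deg 114.64914776312244 toolz [-0.01 -0.01 -1.  ]
F along D,L,z -25.360744578417687 1.9978238633190781 -3.4377686910941567 gap 0.07545564931719378
t 4.2 tcp [465.22 333.56  85.2 ] stand frame -117.66713781909807 -0.5015378459540392 85.19614737046098 tooly deg 114.64914776312244 toolz [-0.01 -0.01 -1.  ]
F along D,L,z -25.360744578417687 1.9978238633190781 -3.4377686910941567 gap 0.07545564931719378
side 693 933 angle x 8.407129333526834 y 0.563912072880126 front edge x,z [-102.43   12.03  104.68]
lens 0.68 [344.3 249.7]
lens 0.56 [297.8 262.3]Traceback (most recent call last):
  File "ang.py", line 11, in <module>
    q=X[rng.choice(len(X),3,0)]; n=np.cross(q[1]-q[0],q[2]-q[0]); n/=np.linalg.norm(n)+1e-9
        ~~~~~~~~~~^^^^^^^^^^^^
  File "numpy/random/_generator.pyx", line 864, in numpy.random._generator.Generator.choice
ValueError: a must be a positive integer unless no samples are taken
```

Call:
step_arm:
  deltas: "0.0055 0.0025 0.03 0 0; 0.0118 0.0054 0.06 0 0; 0.0195 0.009 0.09 0 0; 0.028 0.013 0.12 0 0; 0.0385 0.0175 0.15 0 0; 0.0495 0.0225 0.18 0 0; 0.0495 0.0225 0.18 0 0"

```text
clock: 5.22
position: [474.2, 337.8, 121.2]
orientation: [0.668, -3.057, 0.006]
contact_force: [-30.5, -12.1, 5.1]
finger_gap: -0.2
grasp_force: 16.4
```

```bash
sed -i 's/,("top",(245,150,310,245))//' ang.py; python3 ang.py
```

```text
t 5.225 tcp [474.2  337.75 121.23] stand frame -107.75568991878387 -0.42806494481808627 121.2271329257381 tooly deg 114.64772054609817 toolz [-0.01 -0.01 -1.  ]
F along D,L,z -32.755957921323805 1.7045275394623534 5.134981690360048 gap -0.19437721284378343Traceback (most recent call last):
  File "ang.py", line 2, in <module>
    for cam,box in (("side",(235,200,345,320))):
        ^^^^^^^
ValueError: too many values to unpack (expected 2)
```

Call:
step_arm:
  deltas: "-0.01 -0.0045 0 0 0; -0.03 -0.0135 0 0 0; -0.08 -0.036 0 0 0; -0.136 -0.0624 0 0 0; -0.136 -0.0624 0 0 0"

```text
clock: 5.85
position: [452.2, 328.0, 122.5]
orientation: [-0.671, 3.069, 0.0]
contact_force: [0.2, -0.9, 0.2]
finger_gap: -0.5
grasp_force: 0.0
```

```bash
sed -i 's/320)))/320)),)/' ang.py; python3 ang.py
```

```text
t 5.85 tcp [452.23 328.   122.54] stand frame -131.79779086586674 -0.15197390662450033 122.54050912975679 tooly deg 114.6688098835166 toolz [ 0.  0. -1.]
F along D,L,z -0.16819719121697296 -0.9161847373319134 0.16989212990371624 gap -0.4552162215518497
side 674 906 angle x 12.504996774153186 y 0.6257881531362159 front edge x,z [-100.5    17.43  116.76]
lens 0.83 [294.3 263.4]
lens 0.65 [345.4 251.3]
```

```bash
sed 's/im,d=get_image(cam)/d=np.load("side_d.npy")/' ang.py > ang0.py; python3 ang0.py | grep angle
python3 - <<'E'
from h import *
P=np.load("side_P.npy")
O=np.array([572,383,0.]);Y=np.radians(24.6);D=np.array([np.cos(Y),np.sin(Y),0]);L=np.array([-np.sin(Y),np.cos(Y),0])
P=P-O
X=np.c_[P@D,P@L,P[:,2]]
for lo,hi in ((100,135),(135,165),(165,190),(190,215),(215,245),(250,275)):
    k=(X[:,2]>lo)&(X[:,2]<hi)&(abs(X[:,1])<45)&(X[:,0]<40); print(lo,hi,k.sum(),X[k].min(0).round(),X[k].max(0).round()) if k.any() else 0
E
```

```text
side 706 858 angle x -0.18494496397794663 y -0.08658837034298712 front edge x,z [-104.01    6.06   82.17]
135 165 6 [-20.  -6. 163.] [ -9.   2. 165.]
165 190 23 [-17.  -8. 165.] [ -8.   4. 188.]
190 215 22 [-27.  -4. 200.] [ 35.  24. 215.]
215 245 302 [-30. -33. 215.] [ 40.  29. 245.]
250 275 155 [-30. -18. 250.] [  3.  17. 272.]
```

Call:
step_arm:
  deltas: "0 0 -0.06 0 0; 0 0 -0.127 0 0; 0 0 -0.127 0 0; 0.036 0.0165 -0.127 0 0; 0.068 0.031 -0.127 0 0; 0.077 0.0353 -0.127 0 0; 0.0854 0.0391 -0.127 0 0; 0.0854 0.0391 -0.127 0 0"

```text
clock: 7.0
position: [466.6, 334.3, 95.9]
orientation: [0.669, -3.062, 0.004]
contact_force: [-16.9, -7.4, 3.8]
finger_gap: -0.1
grasp_force: 9.2
```

```bash
python3 st.py
```

```text
t 7.0 tcp [466.62 334.3   95.87] stand frame -116.08609069755957 -0.41672586608063134 95.87338306693998 tooly deg 114.6621257525947 toolz [-0.01 -0.   -1.  ]
F along D,L,z -18.502983498601054 0.2896661062981916 3.767750661628041 gap -0.1274836226249936
```

Call:
step_arm:
  deltas: "0.011 0.005 0.03 0 0; 0.0195 0.009 0.06 0 0; 0.0285 0.013 0.09 0 0; 0.039 0.018 0.12 0 0; 0.0513 0.0235 0.15 0 0; 0.0646 0.0295 0.18 0 0; 0.078 0.0357 0.21 0 0; 0.078 0.0357 0.21 0 0"

```text
clock: 8.0
position: [480.5, 340.7, 137.8]
orientation: [0.669, -3.059, 0.005]
contact_force: [-26.5, -10.9, 7.4]
finger_gap: -0.3
grasp_force: 14.4
```

```bash
python3 ang.py
```

```text
t 8.0 tcp [480.51 340.7  137.79] stand frame -100.79291147453955 -0.3775770098926724 137.78591127936258 tooly deg 114.66251281880022 toolz [-0.01 -0.01 -1.  ]
F along D,L,z -28.650866561195365 1.1710568942658317 7.387209007815062 gap -0.2836092979206263
side 615 871 angle x 28.759268964438075 y 1.2101919060905937 front edge x,z [-84.8   12.3  155.63]
lens 0.85 [293.  259.8]
lens 0.81 [344.8 251.6]
```

Call:
step_arm:
  deltas: "0.005 0.0023 0.008 0 0; 0.01 0.0046 0.016 0 0; 0.01 0.0046 0.016 0 0"

```text
clock: 8.48
position: [482.0, 341.4, 140.6]
orientation: [0.668, -3.058, 0.005]
contact_force: [-28.9, -10.6, 9.1]
finger_gap: -0.1
grasp_force: 15.7
```

```bash
python3 ang.py
```

```text
t 8.475 tcp [481.95 341.37 140.63] stand frame -99.20485599442836 -0.36430542798580556 140.63009426181992 tooly deg 114.66346818284137 toolz [-0.01 -0.01 -1.  ]
F along D,L,z -30.700759726066664 2.3489433184406274 9.061670213332599 gap -0.13635776631488053
side 616 863 angle x 29.92411950738098 y 1.4055607405917885 front edge x,z [-83.46  13.1  158.01]
lens 0.77 [343.  249.8]
lens 0.53 [295.4 214.6]
```

Call:
step_arm:
  deltas: "-0.01 -0.0045 0 0 0; -0.03 -0.0135 0 0 0; -0.08 -0.036 0 0 0; -0.15 -0.0686 0 0 0; -0.15 -0.0686 0 0 0; -0.15 -0.0686 0 0 0"

```text
clock: 9.32
position: [457.9, 330.7, 142.3]
orientation: [-0.671, 3.068, 0.001]
contact_force: [-0.1, -0.7, -0.4]
finger_gap: -0.1
grasp_force: 0.0
```

```bash
python3 ang.py
```

```text
t 9.325 tcp [457.88 330.68 142.31] stand frame -125.54643651824765 -0.0640955171526114 142.30647722434696 tooly deg 114.66724564718534 toolz [ 0.  0. -1.]
F along D,L,z -0.3745988500523431 -0.6499045355340405 -0.40346080091949255 gap -0.07292917162675915
side 674 888 angle x 19.83812125352863 y 0.7430603367658616 front edge x,z [-94.57  21.49 134.12]
lens 0.65 [325.8 251.1]
```

Call:
step_arm:
  deltas: "0 0 0.3 0 0; 0 0 0.6 0 0; 0 0 0.84 0 0; 0.15 0.07 0.84 0 0; 0.35 0.16 0.84 0 0; 0.493 0.226 0.84 0 0; 0.493 0.226 0.84 0 0; 0.493 0.226 0.84 0 0"

```text
clock: 10.42
position: [555.6, 375.3, 309.5]
orientation: [0.671, -3.068, 0.0]
contact_force: [-0.0, -0.7, 0.2]
finger_gap: -0.1
grasp_force: 0.0
```

```bash
python3 st.py
python3 - <<'E'
from h import *
im,d=get_image("side"); P=np.round(proj("side",[540,370,160])).astype(int)
x,y=P; c=im[y-75:y+75,x-100:x+100,::-1]; cv2.imwrite("pics/c2.png",cv2.resize(c,None,fx=3.9,fy=3.9,interpolation=cv2.INTER_CUBIC))
E
```

```text
t 10.425 tcp [555.62 375.33 309.53] stand frame -18.085565352683336 -0.15189855571880134 309.5259663056511 tooly deg 114.65815356584561 toolz [-0. -0. -1.]
F along D,L,z -0.31646055614251845 -0.6182463600334237 0.18641781324352144 gap -0.07268949887142014
```

View pics/c2.png

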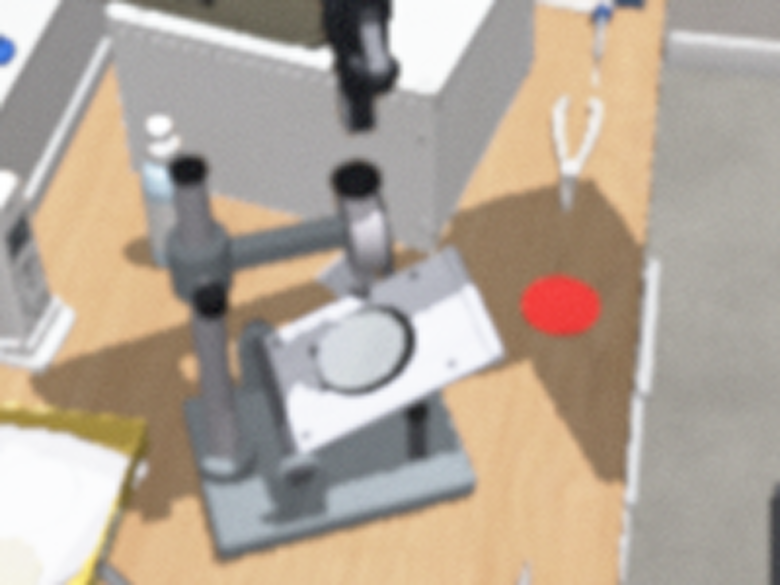

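The table stands at 20° with the lens on its pad at (365,345) in the crop, the foot is clear of it, and the shut fingers are above the pad at (355,180). Pressing down.

Call:
step_arm:
  deltas: "0.005 0.002 -0.1 0 0; 0.005 0.002 -0.17 0 0; 0.005 0.002 -0.19 0 0; 0.005 0.002 -0.22 0 0; 0.005 0.002 -0.25 0 0; 0.005 0.002 -0.28 0 0; 0.005 0.002 -0.31 0 0; 0.005 0.002 -0.34 0 0"

```text
clock: 11.48
position: [557.0, 376.0, 241.5]
orientation: [-0.671, 3.069, 0.0]
contact_force: [-1.1, -0.0, 2.1]
finger_gap: 0.3
grasp_force: 1.4
```

Call:
step_arm:
  deltas: "0 0 -0.015 0 0; 0 0 -0.03 0 0; 0 0 -0.045 0 0; 0 0 -0.06 0 0; 0 0 -0.07 0 0; 0 0 -0.07 0 0"

```text
clock: 12.22
position: [557.1, 375.9, 227.7]
orientation: [-0.671, 3.069, -0.0]
contact_force: [-0.8, 0.3, -0.2]
finger_gap: -0.1
grasp_force: 0.0
```

```bash
python3 st.py
```

```text
t 12.225 tcp [557.1  375.9  227.66] stand frame -16.50399840266738 -0.2493618336605883 227.65805016949065 tooly deg 114.66589872271351 toolz [ 0. -0. -1.]
F along D,L,z -0.5630691331195081 0.6005356430401186 -0.18108900960874638 gap -0.11546899156525672
```

Call:
step_arm:
  deltas: "0 0 -0.008 0 0; 0 0 -0.016 0 0; 0 0 -0.024 0 0; 0 0 -0.032 0 0"

```text
clock: 12.72
position: [557.1, 375.9, 221.5]
orientation: [-0.671, 3.069, -0.0]
contact_force: [-0.0, -0.9, 3.7]
finger_gap: 0.0
grasp_force: 1.5
```

```bash
python3 st.py
cat > v.py <<'E'
from h import *
import sys
im,d=get_image("side"); P=np.round(proj("side",[555,375,170])).astype(int)
x,y=P; c=im[y-50:y+50,x-65:x+65,::-1]; cv2.imwrite(sys.argv[1],cv2.resize(c,None,fx=5.9,fy=5.9,interpolation=cv2.INTER_CUBIC))
E
python3 v.py pics/c3.png
```

```text
t 12.725 tcp [557.15 375.95 221.48] stand frame -16.439492692262913 -0.2272462616186057 221.4810855099168 tooly deg 114.66602096263388 toolz [ 0.  0. -1.]
F along D,L,z -0.4332816975000193 -0.8393392172361516 3.716643140733256 gap 0.029979024052264366
```

View pics/c3.png

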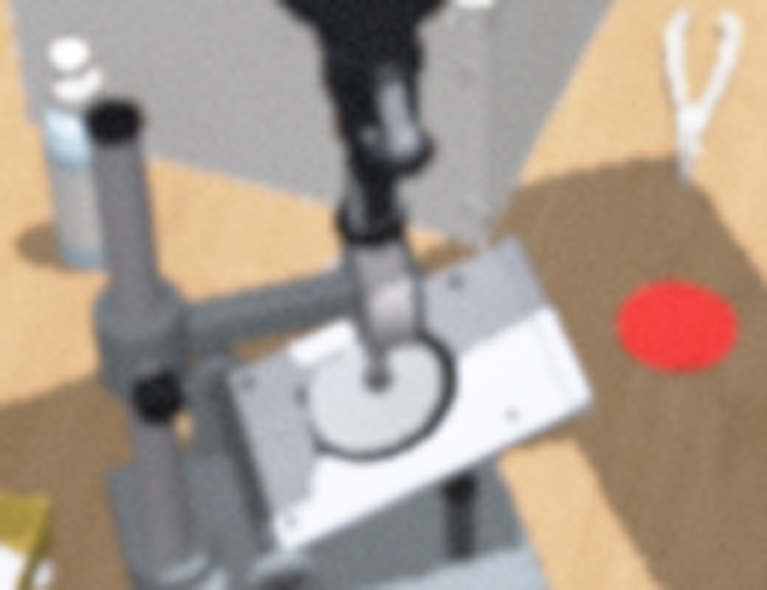

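The foot, at about (378,380) in the crop, is on or just over the lens. Pressing in small steps while watching the force.

Call:
step_arm:
  deltas: "0 0 -0.005 0 0; 0 0 -0.01 0 0; 0 0 -0.01 0 0"

```text
clock: 13.15
position: [557.1, 376.0, 219.4]
orientation: [-0.671, 3.069, 0.0]
contact_force: [2.1, 0.3, 2.2]
finger_gap: 0.2
grasp_force: 1.2
```

Call:
step_arm:
  deltas: "0 0 -0.005 0 0; 0 0 -0.01 0 0; 0 0 -0.01 0 0"

```text
clock: 13.52
position: [557.0, 376.0, 217.4]
orientation: [0.671, -3.069, -0.0]
contact_force: [1.4, -0.8, 2.4]
finger_gap: -0.2
grasp_force: 1.3
```

```bash
python3 ang.py; python3 v.py pics/c4.png
python3 - <<'E'
from h import *
# wrist view for dial?
im,d=get_image("wrist"); a=cv2.imread("pics/c4.png"); b=cv2.resize(im[:,:,::-1],None,fx=.9,fy=.9) 
cv2.imwrite("pics/w.png",b)
E
```

```text
t 13.525 tcp [556.98 376.   217.41] stand frame -16.56640009868684 -0.11398197089928232 217.4137767584165 tooly deg 114.6630803244554 toolz [-0.  0. -1.]
F along D,L,z 0.9429899779209151 -1.3083758970015331 2.370937761079923 gap -0.22244523921905637
side 640 864 angle x 18.9094184330702 y 0.5801073738689658 front edge x,z [-95.36   7.28 131.56]
lens 0.66 [292.4 262.9]
lens 0.49 [342. 251.]
```

View pics/c4.png

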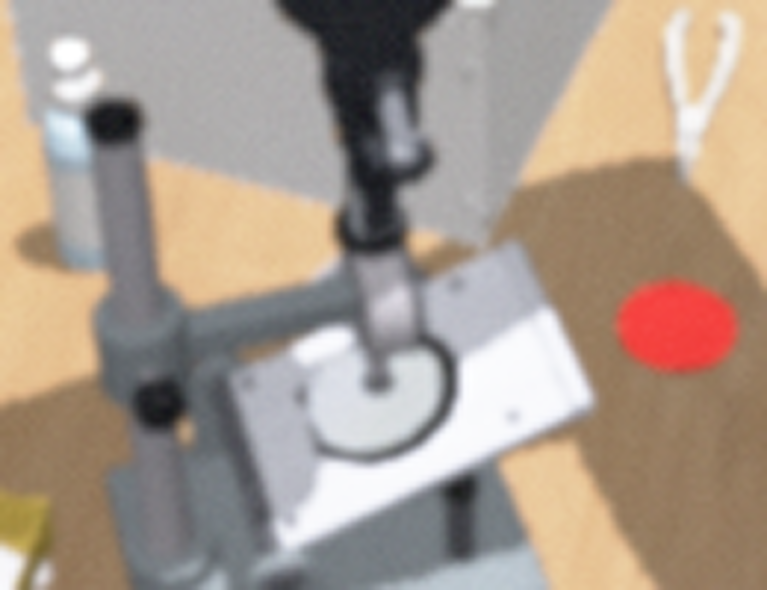

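Call:
step_arm:
  deltas: "0 0 -0.004 0 0; 0 0 -0.004 0 0"

```text
clock: 13.98
position: [556.9, 376.0, 216.7]
orientation: [0.671, -3.069, -0.0]
contact_force: [1.0, -0.7, 3.3]
finger_gap: -0.3
grasp_force: 1.5
```

Call:
step_arm:
  deltas: "0 0 0.1 0 0; 0 0 0.3 0 0; -0.2 -0.09 0.4 0 0; -0.45 -0.206 0.4 0 0; -0.7 -0.32 0.4 0 0; -0.9 -0.41 0.4 0 0; -0.9 -0.41 0.4 0 0; -0.9 -0.41 0.4 0 0"

```text
clock: 14.98
position: [377.2, 294.2, 296.9]
orientation: [-0.671, 3.068, 0.001]
contact_force: [0.8, -0.4, 0.6]
finger_gap: 0.1
grasp_force: 0.0
```

```bash
python3 ang.py
python3 - <<'E'
from h import *
np.set_printoptions(precision=2,suppress=True)
T=np.array(camera_params("wrist")["tool_from_camera"]); s=r.read_state()
M=R.from_rotvec(s["orientation"]).as_matrix()
print(T, "cam pos",s["position"]+M@T[:3,3],"axis",M@T[:3,2])
O=np.array([572,383,0.]);Y=np.radians(24.6);D=np.array([np.cos(Y),np.sin(Y),0])
for P in (O-35*D+[0,0,175],O-25*D+[0,0,90]):
    c=np.linalg.inv(T)[:3]@np.r_[M.T@(P-s["position"]),1]; K=np.array(camera_params("wrist")["mtx"]); print(c, K[0,0]*c[0]/c[2]+K[0,2],K[1,1]*c[1]/c[2]+K[1,2])
# pad height from top cam, then & now
for nm in("then","now"):
    d=np.load("top_d.npy") if nm=="then" else get_image("top")[1]
    P=np.array([pt("top",(u,v),d[v,u]) for v in range(180,215) for u in range(255,295) if d[v,u]>0])
    q=P[np.hypot(P[:,0]-556.5,P[:,1]-375.5)<9]; print(nm,len(q),np.percentile(q[:,2],[25,50,75,90]) if len(q) else 0)
im,_=get_image("wrist"); cv2.imwrite("pics/w.png",im[:,:,::-1])
E
python3 st.py
```

```text
t 14.975 tcp [377.24 294.24 296.91] stand frame -214.03187583840352 0.3730000634059499 296.9080891014434 tooly deg 114.67261131876943 toolz [ 0.  0. -1.]
F along D,L,z 0.5591969067817585 -0.7117806241626675 0.5538521709741391 gap 0.08505899270501788
side 646 870 angle x 18.821609480138346 y 0.6100285299931851 front edge x,z [-95.19   6.67 130.98]
lens 0.63 [293.8 259.7]
lens 0.62 [346.3 248.4]
[[   0.     -0.95   -0.32   80.08]
 [   1.      0.     -0.     -0.78]
 [   0.     -0.32    0.95 -142.68]
 [   0.      0.      0.      1.  ]] cam pos [305.2  260.19 439.27] axis [ 0.29  0.13 -0.95]
[  0.53 161.2  332.84] 321.78097094018807 344.10270373517153
[  0.58 143.64 416.61] 321.72679494749815 303.18165122441604
then 47 [ 87.57 264.27 267.91 270.37]
now 22 [214.28 216.76 217.5  218.28]
t 15.175 tcp [377.56 294.23 296.44] stand frame -213.74161800824615 0.22818836636856715 296.4362236940652 tooly deg 114.65307947254921 toolz [-0. -0. -1.]
F along D,L,z 1.174468890671487 -0.01478419081384975 -0.3819456721216334 gap -0.14818607499555211
```

View pics/w.png

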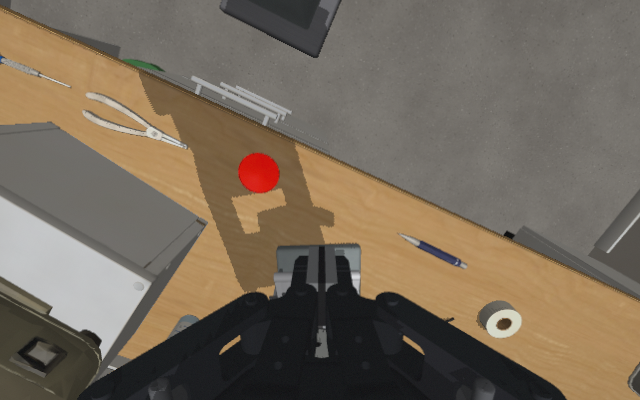

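The wrist view shows only the gripper in front of the stand at about (320,270), with the red disc at (259,172) and the pen at (435,250) undisturbed. The top camera puts the pad at about 217 mm. With the table at about 19°, that means the foot is in by 4–5 mm. The 0.9° sag of the table also fits a load of about 2 N. Handing in.

```bash
python3 -c "
from rig import r
print(r.job_done())"
```

```text
the job is handed in; nothing more can be done
None
```

The job is handed in, with no verdict returned: the lens table stands by itself at about 19° with the lens on its pad, and the foot rests on the lens, pushed in an estimated 4–5 mm (worked out from head height and table angle; I could not read the needle).

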